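# Check a plunger gauge on its two round setting masters

## Task

Check the plunger gauge on its steel setting masters before it is used on the vial caps: take it out of its stand and, holding it upright, touch its sprung tip gently inside the engraved ring of the low round master, just until the tip gives, for about half a second; then do the same on the tall round master. Leave the masters where they stand, and gently hang the gauge back in its stand, not dropping it, upright, with its flange down on the top plate.

Things in the scene. Friction and masses are not known exactly. Their poses are not given: they have to be found in the camera images.
- gauge: Plunger gauge, 0.15 kg. Origin: centre of the flange's underside, z up the axis. Grip: grey round barrel with black bands, dia 26, z 6 to 64 mm. Metal flange dia 50, z 0 to 6. Guide tube dia 12, down to z -42. Sprung plunger dia 6, ball end dia 8, to z -65: slides in 12 mm, gives from about 1 N, 4 N fully in; 6 mm in is a good touch. Fits any grip yaw.
- tip_point (a point): The lowest point of the gauge's plunger: 65 mm below the gauge's origin on its axis while the plunger is out.
- stand: The gauge's stand, fixed: grey foot 100 x 90 x 10 mm, upright back plate on its +x side, bare metal top plate 80 x 80 x 8 mm whose upper face lies 93 mm above the bench, with a round through hole 33 mm in diameter. The gauge hangs in the hole, its flange on the plate, tip 18 mm clear of the foot. Origin: on the bench under the hole's centre, z up.
- low_master: The low round setting master: a loose plain steel disc 56 mm in diameter and 20 mm high, 0.4 kg, with a thin engraved ring 28 mm in diameter round the centre of its flat top. Origin: centre of its underside, so the centre of the top is 20 mm above it. A square master, 54 x 54 x 35 mm with the same ring, stands near it and is not needed.
- tall_master: The tall round setting master: a loose plain steel cylinder 56 mm in diameter and 50 mm high, 0.7 kg, with a thin engraved ring 28 mm in diameter round the centre of its flat top. Origin: centre of its underside, so the centre of the top is 50 mm above it.
Things that resemble listed ones, but are neither listed nor needed, are in the scene too. What is shaped like the stand but blue or purple is not meant.

How it is judged:
By the outcome, as a careful person would: the job done as asked, in the order asked, and still so for the second after the job is handed in, with the robot touching nothing.
It also fails if it takes over 51 s, if anything falls off the work surface, if the arm or the gripper's body presses on something with over 40 N, if the wrist force passes 120 N, or if a joint passes its speed limit or range.

## Robot

A 6-joint arm with a two-finger parallel gripper is mounted at the origin on a cart in front of the work surface, level with it; the furniture and walls round the work are solid. World frame = base frame: x ahead of the robot, y to its left, z up, the work surface at z = 0. Lengths are in mm, angles in rad, forces in N, time in s.
With the tool pointing down it reaches from about 350 to 875 mm from the base axis. Payload 4.2 kg.
Tool frame: the origin (TCP) lies on the mounting face of the last link; the fingertips stand 173 mm ahead of it and the grasp point (between the pads) lies grip_point_offset ahead of it (grip_point_offset is the distance from the TCP to the grasp point, in mm); z points along the fingers, y is the line along which they close (so a half turn about z gives the same grasp; the last joint's range is limited). The gripper opens to 85 mm and grips with 20 to 120 N. Pads are 22 mm wide; open, the fingers measure 114 mm over their backs; the gripper's body (76 mm by 85 mm) begins 54 mm behind the grasp point. The pads swing forward as they close: fully open they stand 13 mm farther back than shut.
Start: joints at [-1.086, 0.385, 0.008, 0, -1.194, -0.259], TCP at [139.947, -609.11, 404.712] pointing down, gripper open.
Joint ranges: [-3.14, 3.14], [-1.21, 2.06], [-1.07, 1.41], [-3.16, 2.05], [-2.99, -0.16], [-3.1, 3.1]. Speed limits (rad/s): [2.79, 2.79, 3.14, 3.14, 3.14, 3.14].

## Interface

Orientations are given as a unit quaternion [x, y, z, w].
In Python, from bench import read_state, get_image, job_done, recognise, place_of, grip_point_offset gives the robot as it stands. The module is installed in compiled form; this text tells all that it offers.
- The arm moves only by the tool carry_out, never from a script. Its arguments are lists of equal length, an entry for each row: "slide": the shift along the tool's x, y, z in m, a list of three; "roll": the turn about the tool's z in degrees; "claw": the finger opening in m, from 0 to 0.0854. A call has 1 to 8 rows; each row is the pose to reach, as a shift and turn from the pose commanded when the call began, along the tool's axes at that moment; what a row does not reach only later rows make up. A row lasts 1/8 s, in which the tool goes at most 62.5 mm and 10.7 degrees, less where a joint would pass 70% of its speed; a pose out of reach is approached as far as the arm can. A call with a gripper value outside its range is refused whole. The fingers move at their own pace and stop on an object; the grip force is fixed at half the most. Time passes only in rows, so rows that repeat a pose let the fingers close. It gives the time, the measured TCP pose, the force, the opening and the grip force at its end, in the units of the state.
- read_state(): the state, without advancing time (a new reading comes with each control period).
- get_image(name): name is "scene" or "side" or "wrist"; returns a dict with "img" (420x560x3 uint8, red, green, blue), "z_map" (420x560 float32, mm along the optical axis (not along the pixel's ray), 0 where there is no reading), "mtx" (3x3 intrinsics, pixels), "k1" (the pictures are not rectified: a ray, as slopes to the right and down, at radius r is drawn at 1 + k1 r^2 times it, then the intrinsics apply), "world_from_camera" (4x4, takes a point from camera to world coordinates); the wrist camera has in their place "T_tool_cam" (4x4, takes a point from camera to tool coordinates, whose origin is the TCP and whose axes are the flange's). Camera axes: x right, y up, looking along -z (the intrinsics and any distortion apply to the point x, -y, -z); pixel columns grow to the right and rows downward; lengths in mm; the calibration is good to about 2 mm. A picture is of the moment at which its call begins: read the wrist's pose just before it.
- job_done(): hands the job in; it is judged then, once.
Trained networks look in a picture, given as the dict that the camera call returned (one of the last four; its "shot" number tells which), for a name from the list of things; names that differ only in an ending like _2 or _b are one class to them, and where a whole thing is asked for, a point or a joint stands for the part that bears it (a point fixed in the world has none). Each returns a list of dicts, best first, with "conf" (0 to 1); they miss things now and then, are a little off and sometimes report something else, mostly with a low value. They report only what shows in the picture. A call takes as long as a camera call. They do not tell look-alikes from the thing itself.
- recognise(picture, thing): "at" ([column, row] in pixels, amid what is visible of it).
- place_of(picture, thing): "at" ([column, row] in pixels: a listed point, or the origin of a listed thing).
The state is a dict: "clock": time; "joints": joint angles; "joint_vel": joint speeds; "joint_efforts": joint torques, N m; "position": TCP position; "ee_rot": TCP orientation; "contact_force": force on the tool from outside, world axes, zero at the start; "wrist_torque": the same for the moment, N m; "gripper_width": finger opening in mm; "grasp_force": force on a finger pad.
Only numpy, scipy, OpenCV 4.12 (cv2) and the standard library are available. Lean on these libraries where they do the work, as an engineer would, in place of code of your own. Each camera call takes 0.05 s, during which the arm holds its last target. There are 200 camera calls.

## Working session

There is one attempt and no reset: what is moved stays moved. The work goes in short steps, Python scripts to look and compute and a tool call to move; the robot and the scene stay as the last step left them, time stands still between calls to the robot, and variables do not carry over. Pictures are saved under pics/ and viewed, at most 10 in all, crops included, and the job is handed in when it is done.

Besides the shell and the picture viewer there is one more tool, called after "Emit:" as name(argument=value, ...) on one line, values as JSON. carry_out: Moves the arm, as the interface text tells. Its arguments: {"type":"object","properties":{"slide":{"type":"array"},"roll":{"type":"array"},"claw":{"type":"array"}},"required":["slide","roll","claw"]}

```bash
mkdir -p pics
cat > h.py <<'E'
import numpy as np, cv2
from bench import *
from scipy.spatial.transform import Rotation as R
def cam(name):
    s=read_state(); p=get_image(name)
    if name=='wrist':
        T=np.eye(4);T[:3,:3]=R.from_quat(s['ee_rot']).as_matrix();T[:3,3]=s['position']
        p['W']=T@np.array(p['T_tool_cam'])
    else: p['W']=np.array(p['world_from_camera'])
    return p
def ray(p,uv):
    K=np.array(p['mtx']);d=np.array([(uv[0]-K[0,2])/K[0,0],(uv[1]-K[1,2])/K[1,1]]);u=d.copy()
    for _ in range(20): u=d/(1+p['k1']*(u@u))
    return np.array([u[0],-u[1],-1.])
def at_z(p,uv,z):
    W=p['W'];d=W[:3,:3]@ray(p,uv);o=W[:3,3];return o+d*(z-o[2])/d[2]
def at_depth(p,uv):
    c,r=int(round(uv[0])),int(round(uv[1]));z=p['z_map'][max(r-1,0):r+2,max(c-1,0):c+2];z=z[z>0]
    if not len(z): return None
    return (p['W']@np.append(ray(p,uv)*np.median(z),1))[:3]
def save(p,n): cv2.imwrite('pics/'+n,p['img'][:,:,::-1])
E
cat > a.py <<'E'
from h import *
np.set_printoptions(precision=1,suppress=True)
print(grip_point_offset,read_state())
ims=[]
for n in ['scene','side']:
    p=cam(n);ims.append(p['img'])
    for t in ['gauge','stand','low_master','tall_master']:
        for f in (recognise,place_of):
            for d in f(p,t)[:4]:
                print(n,t,f.__name__,np.array(d['at']),round(d['conf'],2),'depth',at_depth(p,d['at']),'z',at_z(p,d['at'],93 if t=='gauge' else 0)[:2])
    save(p,n+'0.png')
E
python3 a.py
```

```text
154.70000000000002 {'clock': 0.0, 'joints': array([-1.1,  0.4,  0. , -0. , -1.2, -0.3]), 'joint_vel': array([-0.,  0.,  0.,  0., -0., -0.]), 'joint_efforts': array([  0. , -39.2,  18.8,   4.2,  -0. ,   0. ]), 'position': array([ 139.9, -608.9,  403.6]), 'ee_rot': array([-0.1,  1. ,  0. , -0. ]), 'contact_force': array([0.1, 0.5, 0.1]), 'wrist_torque': array([-0., -0., -0.]), 'grasp_force': 0.0, 'gripper_width': 85.58146480607546}
scene gauge call [314.4 202. ] 0.63 depth [109.6 -47.5 370.2] z [ 487.5 -300.6]
scene stand call [364.6 182.1] 0.91 depth [ 612.9 -594.4   24.2] z [ 646.8 -623.4]
scene stand call [363.4 217.5] 0.9 depth [ 445.2 -463.4   11. ] z [ 458.1 -474.6]
scene stand call [403.7 201.6] 0.82 depth [ 449.  -631.5   20.5] z [ 473.4 -657. ]
scene stand call [315.2 229. ] 0.62 depth [ 465.8 -294.6    8.5] z [ 476.  -301.5]
scene stand call [311.4 230.9] 0.83 depth [ 460.8 -277.6   10. ] z [ 472.7 -285.5]
scene stand call [362.8 229.3] 0.72 depth [ 395.5 -423.6    8.6] z [ 405.1 -432. ]
scene stand call [365.7 194.9] 0.72 depth [ 450.5 -465.9   91.6] z [ 570.5 -570. ]
scene 
[... 1021 characters left out ...]
44.3 -608.2   93.1] z [ 410.8 -601.8]
side stand call [218.7 374. ] 0.7 depth [ 600.8 -587.1   92.3] z [ 581.9 -578.9]
side stand call [247.8 265.2] 0.66 depth [ 511.1 -324.8   93.7] z [ 483.6 -291.8]
side low_master call [330.  160.9] 0.69 depth [518.2 148.6  20.2] z [512.8 164.1]
side low_master call [331.4 160.2] 0.5 depth [520.5 154.2  19.3] z [515.4 169.1]
side tall_master call [309.9 196.6] 0.91 depth [535.8 -25.5  48.4] z [523.3   4.7]
side tall_master call [251.4 266.4] 0.26 depth [ 520.5 -322.2   91.9] z [ 494.4 -289.7]
side tall_master call [308.  201.3] 0.63 depth [531.8 -26.2  20.5] z [526.6 -13.8]
side tall_master call [329.6 162.7] 0.22 depth [520.7 140.5  21.2] z [515.1 156.7]
```

Run:
```python
import cv2
a=cv2.imread('pics/scene0.png');b=cv2.imread('pics/side0.png')
a=cv2.resize(a[130:300,130:430],None,fx=2.6,fy=2.6,interpolation=2)[:, :780]
b=cv2.resize(b[130:410,110:410],None,fx=2,fy=2,interpolation=2)
cv2.imwrite('pics/s1.png',a);cv2.imwrite('pics/s2.png',b)
```

```text
(no output)
```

View pics/s1.png

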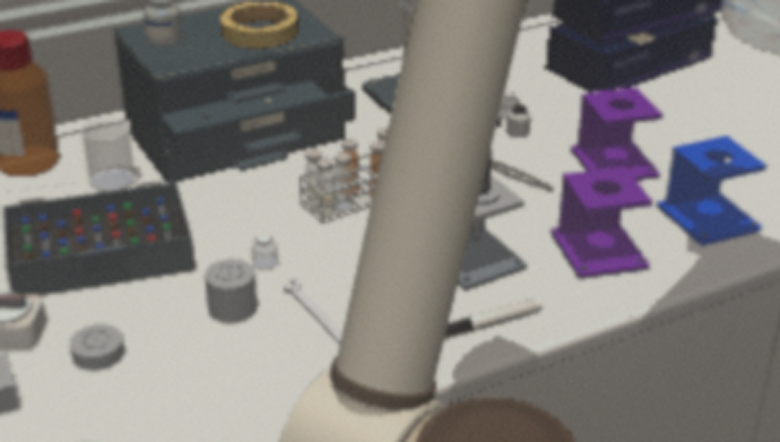

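View pics/s2.png

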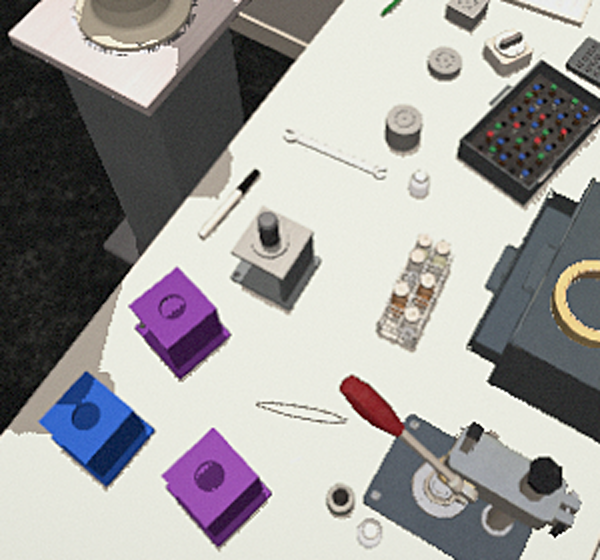

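The side view shows the grey stand holding the gauge (full-image pixel about 246,255) and the tall master (310,195). The low master is at (331,160), with the square one above it. The scene view has the arm in front of the stand but agrees on the masters.

```bash
cat >> h.py <<'E'
def rel(target):
    s=read_state();return R.from_quat(s['ee_rot']).as_matrix().T@(np.array(target)-s['position'])/1000
E
python3 - <<'E'
from h import *
np.set_printoptions(precision=4,suppress=True)
s=read_state();print(R.from_quat(s['ee_rot']).as_matrix(),s['ee_rot'])
p=cam('wrist');print(p['T_tool_cam'],p['mtx'],p['k1'])
print(rel([450,-297,405]))
E
```

```text
[[-0.9746 -0.2239  0.    ]
 [-0.2239  0.9746 -0.0001]
 [-0.     -0.0001 -1.    ]] [-0.1127  0.9936 -0.      0.    ]
[[ 0.0008  0.9488  0.3159 81.1239]
 [ 1.     -0.0004 -0.001  -0.1772]
 [-0.0009  0.3159 -0.9488 30.0847]
 [ 0.      0.      0.      1.    ]] [[299.4207   0.     280.5214]
 [  0.     299.4207 206.9126]
 [  0.       0.       1.    ]] 0.023163453836867604
[-0.372   0.2348 -0.0003]
```

Emit:
carry_out(slide=[[-0.05, 0.03, 0], [-0.1, 0.063, 0], [-0.15, 0.095, 0], [-0.2, 0.126, 0], [-0.25, 0.158, 0], [-0.3, 0.189, 0], [-0.36, 0.227, 0], [-0.404, 0.227, 0]], roll=[0, 0, 0, 0, 0, 0, 0, 0], claw=[0.085, 0.085, 0.085, 0.085, 0.085, 0.085, 0.085, 0.085])

```text
clock: 1.95
position: [483.8, -295.1, 405.6]
ee_rot: [-0.114, 0.994, -0.0, 0.001]
contact_force: [0.1, -0.3, 0.2]
gripper_width: 85.0
grasp_force: 0.0
```

Emit:
carry_out(slide=[[0, 0, 0], [0, 0, 0]], roll=[0, 0], claw=[0.085, 0.085])

```text
clock: 2.2
position: [482.7, -297.3, 404.4]
ee_rot: [-0.113, 0.994, 0.0, -0.0]
contact_force: [-0.5, 0.8, -0.7]
gripper_width: 84.9
grasp_force: 0.0
```

```bash
cat > b.py <<'E'
from h import *
import sys
np.set_printoptions(precision=1,suppress=True)
s=read_state();print(s['clock'],s['position'],s['joints'])
p=cam('wrist');save(p,sys.argv[1])
for t in sys.argv[2:]:
    t,z=t.split(':')
    for f in (recognise,place_of):
        for d in f(p,t)[:3]: print(t,np.array(d['at']),round(d['conf'],2),'depth',at_depth(p,d['at']),'z',at_z(p,d['at'],float(z))[:2])
# flat top blobs by depth: world map
v,u=np.mgrid[0:420,0:560];K=p['mtx']
q=cv2.undistortPoints(np.stack([u,v],-1).reshape(-1,1,2).astype(np.float32),np.array(K),np.array([p['k1'],0,0,0],float)).reshape(420,560,2)
z=p['z_map'];X=np.stack([q[...,0]*z,-q[...,1]*z,-z],-1)@p['W'][:3,:3].T+p['W'][:3,3]
for lo,hi in [(12,28),(44,56),(88,96),(96.5,106),(148,164)]:
    m=((X[...,2]>lo)&(X[...,2]<hi)&(z>0)).astype(np.uint8)
    n,l,st,c=cv2.connectedComponentsWithStats(m)
    for i in range(1,n):
        if st[i,4]>150:
            P=X[l==i];(cx,cy),(w,h),a=cv2.minAreaRect(P[:,:2].astype(np.float32))
            print((lo,hi),st[i],'rect',np.array([cx,cy,w,h,a]),'zmed',np.median(P[:,2]))
E
python3 b.py w1.png gauge:93 stand:0
```

```text
2.2 [ 482.7 -297.3  404.4] [-0.3  0.3 -0.1 -0.  -1.1 -1.1]
gauge [282.5 194.8] 0.88 depth [ 467.8 -298.9  144.1] z [ 482.1 -295.2]
gauge [286. 191.] 0.88 depth [ 467.1 -296.   133. ] z [ 477.6 -292.8]
stand [ 34.2 208.5] 0.9 depth [ 592.9 -590.1   11.1] z [ 598.7 -598.5]
stand [32.5 55.5] 0.73 depth [ 414.  -586.9   10.3] z [ 414.2 -594.6]
stand [292.3 170.6] 0.71 depth [ 455.5 -292.1   99.2] z [ 474.2 -283.6]
stand [284.3 175.6] 0.96 depth [ 461.8 -298.3   99.1] z [ 482.7 -292. ]
stand [176.8 100.7] 0.75 depth [ 419.  -405.3   93.8] z [ 424.2 -435.2]
stand [ 44.2 199.2] 0.71 depth [ 578.1 -578.9    9.9] z [ 582.8 -586. ]
(12, 28) [ 297   66  115   46 1477] rect [ 366.6 -238.2  134.9   14.8   85.3] zmed 15.388785429641075
(12, 28) [  0  81  56  26 240] rect [ 451.4 -590.9   57.8    8.5   75.2] zmed 19.777391438822292
(12, 28) [ 30 224  38  24 304] rect [ 620.3 -570.6   44.5    8.1   66.5] zmed 19.55075639774077
(12, 28) [469 238  43  40 405] rect [520.8 -15.   25.9  55.1  70.6] zmed 20.139549605886373
(12, 28) [412 278  28  21 215] rect [585.  -74.   16.2  30.6  41.7] zmed 21.5763351
[... 1044 characters left out ...]
139865173121
(44, 56) [523 345  37  19 191] rect [629.5  94.7  59.6  11.   77.9] zmed 52.76412142131363
(44, 56) [433 385  40  30 309] rect [743.3  13.7  72.4  24.8  57.8] zmed 49.60696668152849
(88, 96) [  84   27  121  133 8139] rect [ 423.7 -434.5   81.5   80.7   74.6] zmed 93.61125409701566
(88, 96) [ 240  146   97   93 4209] rect [ 481.3 -291.1   80.5   80.2    1.7] zmed 93.49987730739554
(88, 96) [   0  197   34   80 1870] rect [ 590.2 -548.    29.2   85.6   88. ] zmed 93.23676740929278
(96.5, 106) [ 260  168   52   46 1103] rect [ 476.  -294.1   42.8   49.1   17.3] zmed 99.46958383868645
(148, 164) [270 196  33  33 835] rect [ 479.1 -293.6   25.    25.2   13.6] zmed 156.95370881139607
```

View pics/w1.png

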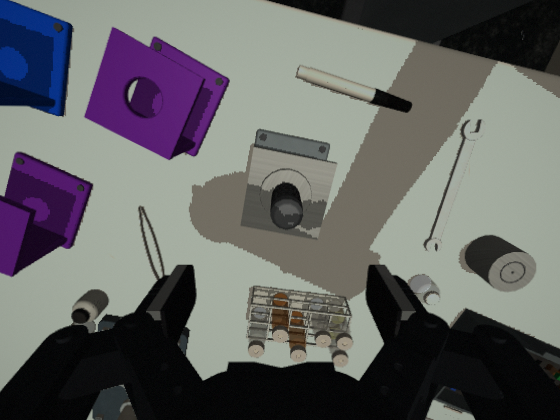

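The wrist view shows the gauge at (287,205) in the grey stand, the plate's edges level, and the tall master at (515,268). Depth gives the gauge at about (479.5, -293.5) and the plate centre at (481.3, -291.1).

Emit:
carry_out(slide=[[0.0023, 0.0044, 0.04], [0.0023, 0.0044, 0.08], [0.0023, 0.0044, 0.11], [0.0023, 0.0044, 0.12], [0.0023, 0.0044, 0.12], [0.0023, 0.0044, 0.12], [0.0023, 0.0044, 0.12], [0.0023, 0.0044, 0.12]], roll=[0, 0, 0, 0, 0, 0, 0, 0], claw=[0.085, 0.085, 0.085, 0.085, 0.06, 0.04, 0.032, 0.028])

```text
clock: 3.45
position: [479.7, -293.7, 285.5]
ee_rot: [-0.113, 0.994, -0.0, 0.001]
contact_force: [0.1, -0.2, 0.0]
gripper_width: 28.0
grasp_force: 0.0
```

Emit:
carry_out(slide=[[0, 0, 0], [0, 0, 0], [0, 0, 0], [0, 0, 0], [0, 0, 0]], roll=[0, 0, 0, 0, 0], claw=[0.02, 0.01, 0.01, 0.01, 0.01])

```text
clock: 4.08
position: [479.9, -293.7, 285.6]
ee_rot: [-0.113, 0.994, -0.0, 0.001]
contact_force: [-0.2, 2.0, 6.4]
gripper_width: 24.6
grasp_force: 59.3
```

Emit:
carry_out(slide=[[0, 0, -0.01], [0, 0, -0.03], [0, 0, -0.06], [0, 0, -0.09], [0, 0, -0.1], [0, 0, -0.1]], roll=[0, 0, 0, 0, 0, 0], claw=[0.01, 0.01, 0.01, 0.01, 0.01, 0.01])

```text
clock: 4.82
position: [479.4, -293.6, 384.6]
ee_rot: [-0.112, 0.994, 0.0, 0.0]
contact_force: [-0.5, 0.2, -2.5]
gripper_width: 24.7
grasp_force: 58.9
```

```bash
python3 -c "
from h import *
print(rel([490,70,385]), read_state()['position'],read_state()['contact_force'],read_state()['gripper_width'])"
```

```text
[-9.15887243e-02  3.51998938e-01 -2.73488215e-04] [ 479.42436839 -293.5653678   384.55212808] [-0.52235594  0.1584064  -2.50764458] 24.662691511130376
```

Emit:
carry_out(slide=[[-0.008, 0.03, 0], [-0.021, 0.08, 0], [-0.034, 0.13, 0], [-0.047, 0.18, 0], [-0.061, 0.235, 0], [-0.075, 0.29, 0], [-0.087, 0.335, 0], [-0.092, 0.352, 0]], roll=[0, 0, 0, 0, 0, 0, 0, 0], claw=[0.01, 0.01, 0.01, 0.01, 0.01, 0.01, 0.01, 0.01])

```text
clock: 5.82
position: [490.1, 72.0, 383.1]
ee_rot: [-0.114, 0.993, -0.0, -0.002]
contact_force: [0.6, -0.6, -1.5]
gripper_width: 24.7
grasp_force: 59.2
```

Emit:
carry_out(slide=[[0, 0, 0], [0, 0, 0], [0, 0, 0]], roll=[0, 0, 0], claw=[0.01, 0.01, 0.01])

```text
clock: 6.2
position: [490.4, 68.9, 384.5]
ee_rot: [-0.112, 0.994, -0.0, -0.0]
contact_force: [0.4, -0.5, -1.7]
gripper_width: 24.4
grasp_force: 59.2
```

```bash
python3 b.py w2.png low_master:0 tall_master:0 tip_point:128 gauge:193
```

```text
6.2 [490.4  68.9 384.5] [ 0.5  0.2 -0.3 -0.  -1.1 -1.8]
low_master [345.1 219.4] 0.84 depth [517.6 154.1  20.7] z [524.1 160.4]
low_master [344.7 218.3] 0.95 depth [516.4 153.2  20.4] z [522.8 159.5]
tall_master [212.  200.7] 0.9 depth [519.    1.1  51.1] z [537.1  -7.3]
tall_master [218.7 194.6] 0.97 depth [511.    6.8  50.1] z [527.5  -0.5]
gauge [279.5 271.3] 0.92 depth [478.2  65.6 238.2] z [504.2  71.4]
gauge [281.5 253.5] 0.57 depth [477.   66.3 223.3] z [492.1  69.9]
(12, 28) [ 17   0  52  15 381] rect [ 371.3 -192.8   10.6   46.     1.8] zmed 14.386494788337984
(12, 28) [202 174  40  30 165] rect [508.    8.3  50.6  16.5  67. ] zmed 20.202884544979156
(12, 28) [ 324  197   47   46 1663] rect [518.8 157.6  55.4  54.6  40.3] zmed 20.437335068415678
(12, 28) [416 199  65  45 426] rect [486.3 264.4  37.5  74.   41.7] zmed 20.176087105491803
(12, 28) [ 457  216  103  148 5502] rect [569.8 419.4 210.2 148.4   6.4] zmed 12.521808681349626
(12, 28) [137 222  31  29 267] rect [586.7 -64.5  32.8  22.5  57.9] zmed 22.649505898445625
(12, 28) [  0 247  76  50 753] rect [ 667.1 -204.5   57.    85.6    4.5] zmed 24.858831304062733
(12, 28) [351 260  64  36 436] rect [580.5 222.7  39.5  78.5  18.8] zmed 20.562613304150375
(12, 28) [201 283  21  23 208] rect [657.4  15.   14.1  40.8  77.9] zmed 23.62697198424911
(12, 28) [ 246  328   70   39 1184] rect [722.8 122.7  64.   95.7  11.5] zmed 23.317327804933996
(12, 28) [366 368  36  46 590] rect [770.3 287.1  95.2  22.5  53.8] zmed 14.795501385076676
(44, 56) [ 185  180   53   51 2064] rect [525.9   0.9  54.8  54.9  72.8] zmed 50.438420626292725
(44, 56) [  4 261  55  44 657] rect [ 666.3 -188.8   56.1   55.6    6.7] zmed 49.048729808983865
(88, 96) [  0 380  50  14 341] rect [ 766.4 -163.6    5.3   51.4    0.2] zmed 91.86896990484053
(96.5, 106) [  0 388  42  13 329] rect [ 769.1 -161.5    8.7   41.7    0.4] zmed 100.44186984743962
```

View pics/w2.png

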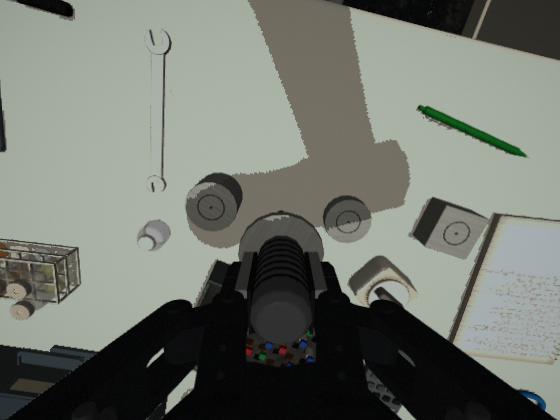

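The wrist view shows the tall master at (211,207), the low master at (347,219), and the gauge hanging straight in the pads. The low master is at (518.8, 157.6) and the tall at (525.9, 0.9), each with its expected height and diameter. The square master sits farther right.

Emit:
carry_out(slide=[[-0.016, 0.0266, 0.01], [-0.032, 0.0532, 0.025], [-0.0477, 0.0798, 0.045], [-0.0477, 0.0798, 0.065], [-0.0477, 0.0798, 0.078], [-0.0477, 0.0798, 0.078], [-0.0477, 0.0798, 0.078]], roll=[0, 0, 0, 0, 0, 0, 0], claw=[0.01, 0.01, 0.01, 0.01, 0.01, 0.01, 0.01])

```text
clock: 7.52
position: [519.4, 158.3, 307.6]
ee_rot: [-0.113, 0.994, 0.0, 0.001]
contact_force: [-0.2, -0.2, -1.1]
gripper_width: 24.6
grasp_force: 59.3
```

```bash
cat > c.py <<'E'
from h import *
import sys
np.set_printoptions(precision=1,suppress=True)
out=[]
zt=float(sys.argv[1])
for n in ('side','scene'):
    p=cam(n)
    for d in place_of(p,'tip_point')[:2]+place_of(p,'gauge')[:1]: print(n,np.array(d['at']),d['conf'],at_z(p,d['at'],zt),at_depth(p,d['at']))
    W=np.linalg.inv(p['W']);K=np.array(p['mtx'])
    t=np.array(eval(sys.argv[2])+[zt,1.]);c=W@t;u=np.array([c[0],-c[1]])/-c[2];u=u*(1+p['k1']*(u@u))
    uv=K[:2,:2]@u+K[:2,2];x,y=int(uv[0]),int(uv[1]);print('tip expected',uv)
    im=np.ascontiguousarray(p['img'][y-50:y+30,x-40:x+40,::-1]);out.append(cv2.resize(im,(400,400),interpolation=2))
cv2.imwrite(sys.argv[3],np.hstack(out))
s=read_state();print(s['position'],s['contact_force'],s['clock'])
E
python3 c.py 50 '[519,157.5]' pics/t1.png
```

```text
side [337.3 140.1] 0.55 [507.3 215.4  50. ] [532.7 139.4 138.9]
tip expected [332.5 153.3]
scene [161.3 229.8] 0.77 [623.5 138.4  50. ] [505.3 162.3 130.8]
tip expected [165.4 251. ]
[519.2 158.4 307.2] [-0.3 -0.7 -1. ] 7.825
```

View pics/t1.png

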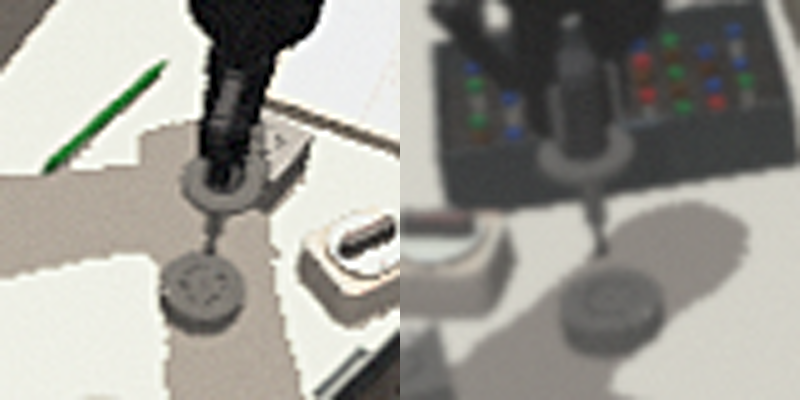

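Run:
```python
from h import *
np.set_printoptions(precision=1,suppress=True)
for n,o in (('side',(292,103)),('scene',(125,201))):
    p=get_image(n);W=np.linalg.inv(p['world_from_camera']);K=np.array(p['mtx'])
    for q in ([519,158,176],[519,158,115],[519,158,50],[518.8,157.6,20],[529,158,50],[519,168,50]):
        c=W@np.array(q+[1.]);u=np.array([c[0],-c[1]])/-c[2];u=u*(1+p['k1']*(u@u))
        print(n,q,(K[:2,:2]@u+K[:2,2]-o)*5+([0,0] if n=='side' else [400,0]))
```

```text
side [519, 158, 176] [227.5 113.9]
side [519, 158, 115] [215.2 183. ]
side [519, 158, 50] [203. 251.]
side [518.8, 157.6, 20] [197.1 280.8]
side [529, 158, 50] [216.9 257.3]
side [519, 168, 50] [210.  240.6]
scene [519, 158, 176] [570.7  56.6]
scene [519, 158, 115] [585.9 153.1]
scene [519, 158, 50] [601.2 250.4]
scene [518.8, 157.6, 20] [608.8 293.6]
scene [529, 158, 50] [595.8 240.6]
scene [519, 168, 50] [583.2 255.7]
```

Both views show the gauge upright with its tip over the ring, matching the projection to within about 2 mm. I'll touch now.

Emit:
carry_out(slide=[[0, 0, 0.012], [0, 0, 0.022], [0, 0, 0.027], [0, 0, 0.031], [0, 0, 0.034], [0, 0, 0.036], [0, 0, 0.036], [0, 0, 0.036]], roll=[0, 0, 0, 0, 0, 0, 0, 0], claw=[0.01, 0.01, 0.01, 0.01, 0.01, 0.01, 0.01, 0.01])

```text
clock: 8.93
position: [519.1, 158.4, 271.0]
ee_rot: [-0.113, 0.994, -0.0, 0.0]
contact_force: [-1.6, -0.6, 1.1]
gripper_width: 24.4
grasp_force: 59.6
```

Emit:
carry_out(slide=[[0, 0, 0], [0, 0, -0.002], [0, 0, -0.006], [0, 0, -0.012], [0, 0, -0.03], [0, 0, -0.06], [0, 0, -0.075], [0, 0, -0.075]], roll=[0, 0, 0, 0, 0, 0, 0, 0], claw=[0.01, 0.01, 0.01, 0.01, 0.01, 0.01, 0.01, 0.01])

```text
clock: 9.93
position: [519.3, 158.6, 346.7]
ee_rot: [-0.113, 0.994, 0.001, 0.001]
contact_force: [1.3, -0.2, -1.2]
gripper_width: 24.4
grasp_force: 59.3
```

```bash
python3 -c "
from h import *
s=read_state();print(s['position'],s['contact_force'],s['gripper_width'],rel([526,1.4,s['position'][2]]))"
```

```text
[519.26334772 158.61989922 346.74036212] [ 1.33820522 -0.19640644 -1.16421193] 24.373136855180146 [ 0.02862109 -0.15473924 -0.00028078]
```

Emit:
carry_out(slide=[[0.0055, -0.03, 0], [0.013, -0.07, 0], [0.0205, -0.11, 0], [0.026, -0.14, 0], [0.0286, -0.1547, 0], [0.0286, -0.1547, 0.01], [0.0286, -0.1547, 0.015], [0.0286, -0.1547, 0.015]], roll=[0, 0, 0, 0, 0, 0, 0, 0], claw=[0.01, 0.01, 0.01, 0.01, 0.01, 0.01, 0.01, 0.01])

```text
clock: 10.92
position: [525.8, 2.1, 329.8]
ee_rot: [-0.113, 0.994, -0.0, -0.001]
contact_force: [0.0, -0.3, -1.7]
gripper_width: 24.8
grasp_force: 59.4
```

```bash
python3 c.py 74 '[526,1.4]' pics/t2.png
```

```text
side [312.5 170.3] 0.73 [503.4  47.2  74. ] [532.3 -22.2 171.8]
tip expected [311.9 184. ]
scene [215.3 210.6] 0.64 [611.3 -26.8  74. ] [ 46.  172.  452.4]
tip expected [217.2 227.3]
[525.9   1.6 331. ] [ 0.8 -0.  -2.3] 11.225
```

View pics/t2.png

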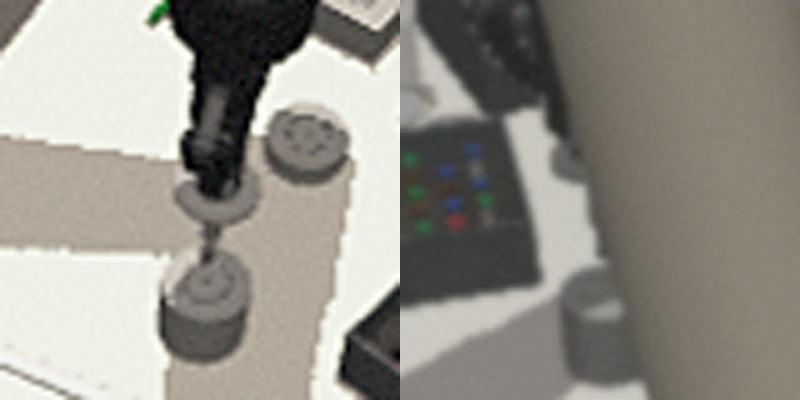

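The side view has the tip just above the ring at crop (207,262), with the ring at (207,285). It is aligned, and the low master hasn't moved.

Emit:
carry_out(slide=[[0, 0, 0.01], [0, 0, 0.017], [0, 0, 0.021], [0, 0, 0.025], [0, 0, 0.028], [0, 0, 0.03], [0, 0, 0.03], [0, 0, 0.03]], roll=[0, 0, 0, 0, 0, 0, 0, 0], claw=[0.01, 0.01, 0.01, 0.01, 0.01, 0.01, 0.01, 0.01])

```text
clock: 12.22
position: [525.9, 1.3, 300.9]
ee_rot: [-0.113, 0.994, -0.0, 0.0]
contact_force: [-1.1, 0.8, 1.8]
gripper_width: 24.8
grasp_force: 59.6
```

Emit:
carry_out(slide=[[0, 0, 0], [0, 0, -0.002], [0, 0, -0.006], [0, 0, -0.012], [0, 0, -0.03], [0, 0, -0.06], [0, 0, -0.084], [0, 0, -0.084]], roll=[0, 0, 0, 0, 0, 0, 0, 0], claw=[0.01, 0.01, 0.01, 0.01, 0.01, 0.01, 0.01, 0.01])

```text
clock: 13.22
position: [526.3, 1.5, 386.7]
ee_rot: [-0.113, 0.994, 0.0, 0.003]
contact_force: [-0.3, 1.0, -0.9]
gripper_width: 24.5
grasp_force: 59.4
```

```bash
python3 -c "
from h import *
s=read_state();print(s['position'],s['contact_force'],s['gripper_width'],rel([481,-292,s['position'][2]]))"
```

```text
[526.28736345   1.45136565 386.67363837] [-0.28616976  0.99966296 -0.86467498] 24.508731067199417 [ 0.109882   -0.27584441 -0.00067709]
```

Emit:
carry_out(slide=[[0.012, -0.03, 0], [0.03, -0.075, 0], [0.05, -0.125, 0], [0.07, -0.176, 0], [0.09, -0.226, 0], [0.104, -0.26, 0], [0.11, -0.276, 0], [0.11, -0.276, 0]], roll=[0, 0, 0, 0, 0, 0, 0, 0], claw=[0.01, 0.01, 0.01, 0.01, 0.01, 0.01, 0.01, 0.01])

```text
clock: 14.22
position: [480.2, -292.9, 383.4]
ee_rot: [-0.112, 0.994, 0.001, -0.001]
contact_force: [-0.7, 0.7, -1.2]
gripper_width: 24.6
grasp_force: 59.4
```

Emit:
carry_out(slide=[[0, 0, 0], [0, 0, 0.01], [0, 0, 0.015]], roll=[0, 0, 0], claw=[0.01, 0.01, 0.01])

```text
clock: 14.6
position: [480.5, -291.5, 368.7]
ee_rot: [-0.113, 0.994, 0.0, -0.001]
contact_force: [-0.1, -0.4, -1.7]
gripper_width: 24.7
grasp_force: 59.4
```

```bash
python3 c.py 113 '[481,-292]' pics/t3.png
```

```text
side [242.3 236.7] 0.74 [ 459.7 -269.8  113. ] [ 494.  -310.2  210.4]
tip expected [244.5 246.8]
scene [314.8 183.8] 0.8 [ 552.9 -342.1  113. ] [ 472.8 -288.7  166.6]
tip expected [313.4 198. ]
[ 480.6 -292.3  369.9] [-1.   1.  -2.1] 14.9
```

View pics/t3.png

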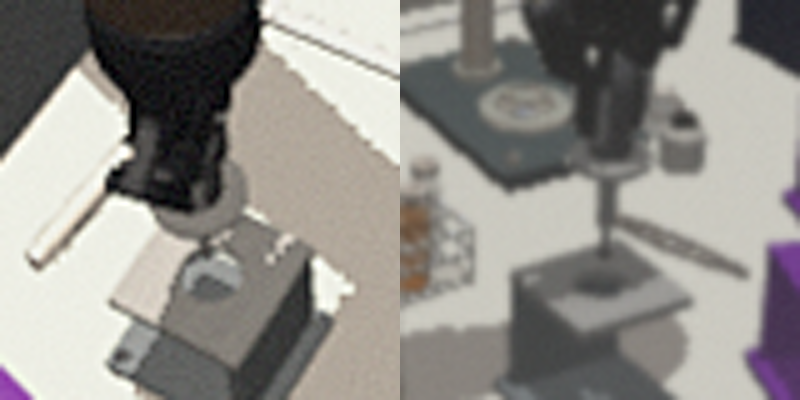

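Both views show the tip about 20 mm above the hole and centred on it (tip 208,248 over hole 212,278 in the side crop). I'll lower it.

Emit:
carry_out(slide=[[0, 0, 0.015], [0, 0, 0.035], [0, 0, 0.055], [0, 0, 0.07], [0, 0, 0.078], [0, 0, 0.081], [0, 0, 0.083], [0, 0, 0.083]], roll=[0, 0, 0, 0, 0, 0, 0, 0], claw=[0.01, 0.01, 0.01, 0.01, 0.01, 0.01, 0.01, 0.01])

```text
clock: 15.9
position: [480.6, -292.4, 287.1]
ee_rot: [-0.113, 0.994, -0.0, 0.0]
contact_force: [-0.3, -0.0, -1.2]
gripper_width: 24.8
grasp_force: 59.4
```

Emit:
carry_out(slide=[[0, 0, 0.001], [0, 0, 0.0015], [0, 0, 0.0015]], roll=[0, 0, 0], claw=[0.01, 0.01, 0.01])

```text
clock: 16.27
position: [480.5, -292.3, 285.6]
ee_rot: [-0.113, 0.994, -0.0, 0.0]
contact_force: [-0.7, 0.5, 1.4]
gripper_width: 25.0
grasp_force: 59.7
```

Emit:
carry_out(slide=[[0, 0, 0.0004], [0, 0, 0.0004], [0, 0, 0.0004], [0, 0, 0.0004], [0, 0, 0.0004], [0, 0, 0.0004], [0, 0, 0.0004]], roll=[0, 0, 0, 0, 0, 0, 0], claw=[0.01, 0.01, 0.027, 0.03, 0.04, 0.06, 0.08])

```text
clock: 17.15
position: [480.5, -292.4, 284.7]
ee_rot: [-0.113, 0.994, 0.0, -0.0]
contact_force: [-0.5, -0.6, -0.3]
gripper_width: 74.2
grasp_force: 0.0
```

Emit:
carry_out(slide=[[0, 0, 0], [0, 0, -0.02], [0, 0, -0.05], [0, 0, -0.09], [0, 0, -0.12], [0, 0, -0.12], [0, 0, -0.12]], roll=[0, 0, 0, 0, 0, 0, 0], claw=[0.085, 0.085, 0.085, 0.085, 0.085, 0.085, 0.085])

```text
clock: 18.02
position: [480.1, -292.2, 404.1]
ee_rot: [-0.113, 0.994, 0.0, -0.0]
contact_force: [-0.2, -0.7, 0.1]
gripper_width: 84.9
grasp_force: 0.0
```

```bash
python3 b.py w4.png gauge:93 | grep -E '^\(88|^\(96|^\(148|^gauge|^[0-9]|\(44'
python3 - <<'E'
from h import *
p=cam('side');w=cv2.imread('pics/w4.png')[100:300,180:380]
cv2.imwrite('pics/f.png',np.hstack([cv2.resize(w,(400,400)),cv2.resize(np.ascontiguousarray(p['img'][130:310,210:390,::-1]),(400,400))]))
E
```

```text
18.025 [ 480.1 -292.2  404.1] [-0.3  0.3 -0.1 -0.  -1.1 -1.1]
gauge [277.3 199.2] 0.59 depth [ 468.5 -297.1  147.9] z [ 484.9 -293.8]
gauge [280.1 196.8] 0.68 depth [ 467.3 -295.1  143.6] z [ 481.9 -291.7]
(44, 56) [ 21 242  23  18 176] rect [ 622.3 -560.7   25.5    8.4   55.8] zmed 49.57812471170928
(44, 56) [ 479  250   52   43 1685] rect [526.   -0.2  55.5  55.7  19.9] zmed 50.505077579587066
(44, 56) [246 305  41  18 182] rect [ 653.1 -270.7   55.8   17.6   88.9] zmed 45.6792302276975
(44, 56) [297 312  50  19 317] rect [ 648.4 -198.1   18.7   66.1    6. ] zmed 47.30399844832846
(44, 56) [242 316  25  24 181] rect [ 682.3 -281.1   38.    29.8    5.2] zmed 45.963521880292774
(44, 56) [526 349  34  18 202] rect [631.9 106.1  52.4  11.8  78.5] zmed 53.768613301052056
(44, 56) [432 397  43  22 265] rect [749.7  25.2  73.8   9.5  77.3] zmed 49.61454052746518
(88, 96) [  78   29  121  133 8189] rect [ 423.4 -434.8   81.9   80.7   74.4] zmed 93.57456182498134
(88, 96) [ 235  148   96   93 4189] rect [ 481.2 -291.2   80.4   80.1    1.3] zmed 93.47631119925057
(88, 96) [   0  201   29   78 1433] rect [ 590.6 -545.1   25.8   84.1   89.1] zmed 93.14501849180755
(96.5, 106) [ 254  171   53   45 1103] rect [ 476.5 -293.    42.4   49.7   11.5] zmed 99.47506871685789
(148, 164) [264 199  33  33 826] rect [ 479.8 -292.4   25.    25.3   17.4] zmed 156.96138179278336
```

View pics/f.png

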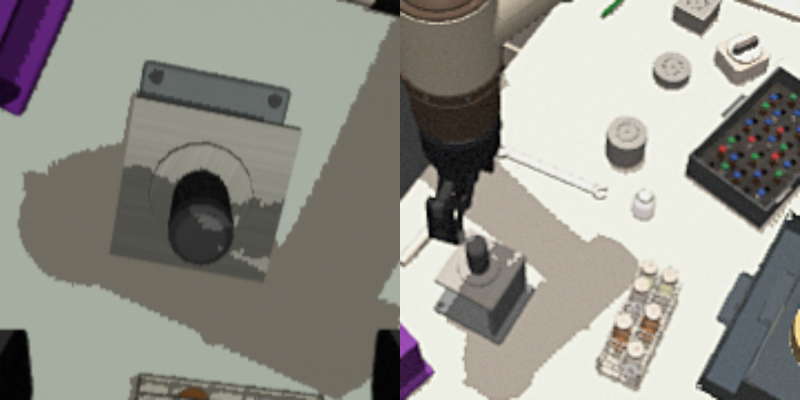

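The gauge hangs upright in the grey stand (crop 205,200), with its flange top at 99.5 mm and barrel top at 157 mm, as before. Both masters stand where they were.

```bash
python3 -c "from bench import *; print(job_done())"
```

```text
the job is handed in; nothing more can be done
None
```

The gauge was touched about 6 mm in on the low master and then on the tall one, and it now hangs upright in its stand with the flange on the plate; the masters did not move, and the job was handed in at about 18 s.

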